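# Walk the oak sill block round to the bench fence

### The arm

A 6-joint arm with a two-finger parallel gripper is mounted at the origin on the work surface. World frame = base frame: x ahead of the robot, y to its left, z up, the work surface at z = 0. Lengths are in mm, angles in rad, forces in N, time in s.
With the tool pointing down it reaches from about 275 to 750 mm from the base axis. Payload 10.2 kg.
Tool frame: the origin (TCP) lies midway between the tips of the shut fingers; the grasp point (between the pads) lies 19 mm behind it (robot.tcp_to_grasp is the z of the grasp point in the tool frame, in mm); z points along the fingers, y is the line along which they close (so a half turn about z gives the same grasp; the last joint's range is limited). The gripper opens to 88 mm and grips with 3 to 60 N. Pads are 18 mm wide; open, the fingers measure 123 mm over their backs; the gripper's body (75 mm by 187 mm) begins 45 mm behind the grasp point.
Start: joints at [1.094, 0.313, 1.498, -0, 1.331, -0.223], TCP at [131.832, 508.185, 238.72] pointing down, gripper open.
Joint ranges: [-2.94, 2.94], [-0.97, 2.17], [0.19, 2.56], [-1.23, 4.37], [0.02, 3.11], [-2.88, 2.88]. Speed limits (rad/s): [2.39, 2.39, 3.01, 3.14, 3.14, 3.14].

### API

Orientations are given as a rotation vector (axis times angle).
In Python, from workcell import robot, optics gives the robot as it stands. The module is installed in compiled form; this text tells all that it offers.
- The arm moves only by the tool jog_arm, never from a script. Its argument "plan" is a list of rows, each an object of numbers: "x", "y", "z": the shift along the world's x, y, z in m; "wx", "wy", "wz": the turn, a rotation vector about the world's x, y, z in degrees. A call has 1 to 8 rows; each row is the pose to reach, as a shift and turn from the pose commanded when the call began; what a row does not reach only later rows make up. A row lasts 1/8 s, in which the tool goes at most 62.5 mm and 10.7 degrees, less where a joint would pass 70% of its speed; a pose out of reach is approached as far as the arm can. A call with a gripper value outside its range is refused whole. "claw" is the gripper's target within -1 to 1 (fully open at 1, half-way at 0, shut at -1), set as the call begins (left out, the last holds). The fingers move at their own pace and stop on an object; "newtons" is the grip in N (left out, the last holds). Time passes only in rows, so rows that repeat a pose let the fingers close. It gives the time, the measured TCP pose, the force, the opening and the grip force at its end, in the units of the state.
- robot.sense(): the state, without advancing time (a new reading comes with each control period).
- optics.get_image(name): name is "scene" or "side" or "wrist"; returns the picture (400x640x3 uint8, red, green, blue); there is no depth.
- optics.camera_params(name): a dict with "fov_y" (degrees; the focal length in pixels is half the picture's height over the tangent of half this angle, whatever the lens; pixels are square), "cx", "cy" (the principal point, pixels), "rvec" (rotation vector, rad) and "tvec" (3), from world to camera coordinates, as OpenCV has them; the wrist camera has in their place "T_tool_cam" (4x4, takes a point from camera to tool coordinates, whose origin is the TCP and whose axes are the flange's). Camera axes: x right, y down, z forward; pixel columns grow to the right and rows downward; lengths in mm; the calibration is good to about 2 mm. The wrist camera is an equidistant fisheye: a pixel r from the principal point sees the ray r / f radians off the axis. A picture is of the moment at which its call begins: read the wrist's pose just before it. camera_params takes no time and is no camera call.
- robot.hand_in(): hands the job in; it is judged then, once.
The state is a dict: "time_s": time; "q": joint angles; "joint_vel": joint speeds; "tau": joint torques, N m; "position": TCP position; "tool_rot": TCP orientation; "wrist_force": force on the tool from outside, world axes, zero at the start; "moment": the same for the moment, N m; "width": finger opening in mm; "grip_force": force on a finger pad.
Only numpy, scipy, OpenCV 4.12 (cv2) and the standard library are available. Lean on these libraries where they do the work, as an engineer would, in place of code of your own. Each camera call takes 0.05 s, during which the arm holds its last target. There are 200 camera calls.

### The job

Push the heavy oak sill block round on the bench with the fingertips, without gripping or lifting it, until its plain back faces the fence (pushes at alternate corners will walk it round), then push it home so that its whole back lies flush along the fence. Have it roughly square before any part of it touches the fence, so that no corner bruises it. Keep the block flat on the bench, and leave the tools and pieces lying around it where they are.

Things in the scene. Friction and masses are not known exactly. Their poses are not given: they have to be found in the camera images.
- block: weathered oak block, about 1.2 kg (a quarter either way), 180 mm long (y), 112 wide (x), 64 high, loose, bearing evenly on the bench. Its +x face is the plain flat back, which must end on the fence. The opposite (-x) side has a rebate (step) along its whole top edge, 22 mm wide and 24 deep, so that face is 40 mm high. The rebate is freshly cut. Origin: centre of underside, z up
- back_left (a point): point on the block's plain back at its +y end: 56 mm in x, 90 mm in y, 20 mm up from the block's origin; same axes as the block
- back_right (a point): point on the block's plain back at its -y end: 56 mm in x, -90 mm in y, 20 mm up from the block's origin; same axes as the block
- fence: straight brown hardwood batten, fixed, beyond the block: 400 mm long (y), 42 thick, 45 high; two steel feet with black star knobs behind it (to 117 mm behind the face, 33 high). Origin: bench level, middle of its working face, which is the plane x = 0 of its frame; -x points out of the face towards the robot
- mallet: beech mallet lying flat, not to be moved: head 85 x 125 mm and 64 mm high, centred 110 mm along its +x; handle back to 190 mm along its -x. Origin at bench level
- chisel: bench chisel lying flat along its x, not to be moved: handle 29 mm thick back to 132 mm along -x, blade out to 142 mm along +x. Origin at bench level
- pencil: white carpenter's pencil lying flat along its x, not to be moved: 190 x 14 x 8 mm. Origin: underside, at mid length
- plug: small pale six-sided repair plug lying flat, not to be moved: 56 x 26 x 18 mm. Origin: centre of its underside
- peg: oak peg standing upright, not to be moved: 28 mm diameter, 60 mm high. Origin: centre of its underside
- square: try square lying flat, not to be moved: stock 120 mm along its x, 22 mm wide, 18 mm high; steel blade out to 161 mm along its +y. Origin: centre of the stock's underside
- glue: white glue bottle standing upright, not to be moved: 60 mm diameter, 130 mm high. Origin: centre of its underside
There are look-alikes about, which are no part of the job. Several things look just like the block: the one meant starts farthest from the robot's base.

How it is judged:
By the outcome, as a careful person would: the job done as asked, in the order asked, and still so for the second after the job is handed in, with the robot touching nothing.
It also fails if it takes over 72 s, if anything falls off the work surface, if the arm or the gripper's body presses on something with over 40 N, if the wrist force passes 120 N, or if a joint passes its speed limit or range.

## Working session

There is one attempt and no reset: what is moved stays moved. The work goes in short steps, Python scripts to look and compute and a tool call to move; the robot and the scene stay as the last step left them, time stands still between calls to the robot, and variables do not carry over. Pictures are saved under pics/ and viewed, at most 10 in all, crops included, and the job is handed in when it is done.

Besides the shell and the picture viewer there is one more tool, called after "Call:" by a JSON object that holds its "api" and its "payload", one argument or row to a line. jog_arm: Moves the arm, as the interface text tells. Its arguments: {"type":"object","properties":{"plan":{"type":"array","items":{"type":"object","properties":{"x":{"type":"number"},"y":{"type":"number"},"z":{"type":"number"},"wx":{"type":"number"},"wy":{"type":"number"},"wz":{"type":"number"}}}},"claw":{"type":"number"},"newtons":{"type":"number"}},"required":["plan"]}

```bash
mkdir -p pics; cat > h.py <<'E'
import numpy as np, cv2
from workcell import robot, optics
def cam(n):
    p=optics.camera_params(n); f=200/np.tan(np.radians(p["fov_y"])/2)
    R=cv2.Rodrigues(np.array(p["rvec"],float))[0]; t=np.array(p["tvec"],float).ravel()
    return f,p["cx"],p["cy"],R,t
def ray(n,u,v,z):
    f,cx,cy,R,t=cam(n); d=R.T@np.array([(u-cx)/f,(v-cy)/f,1]); c=-R.T@t
    return (c+d*(z-c[2])/d[2])[:2].round(1)
def proj(n,P):
    f,cx,cy,R,t=cam(n); q=R@np.array(P,float)+t
    return np.array([cx+f*q[0]/q[2],cy+f*q[1]/q[2]]).round(1)
def save(n,name):
    im=optics.get_image(n); cv2.imwrite(f"pics/{name}.png",im[:,:,::-1]); return im
E
python3 - <<'E'
from h import *
for n in("scene","side"): 
    save(n,n+"0"); f,cx,cy,R,t=cam(n); print(n,f,cx,cy,-R.T@t,R[2])
a=cv2.imread("pics/scene0.png");
s=robot.sense(); print(s["tool_rot"],s["time_s"],s["wrist_force"])
E
```

```text
scene 482.2408603878944 313.45431457894637 195.8300369260726 [1265.24111665  639.67272399 1075.94708563] [-0.5430994  -0.46366704 -0.70003994]
side 415.0792180890813 319.9643022488707 202.2419368223174 [-233.86098345 -869.0949283   927.83799155] [ 0.50184061  0.59561843 -0.62721183]
[-3.97492874e-01 -3.11599001e+00  1.65269638e-03] 0.1 [-0.30054853  0.5066062   0.28051239]
```

View pics/scene0.png

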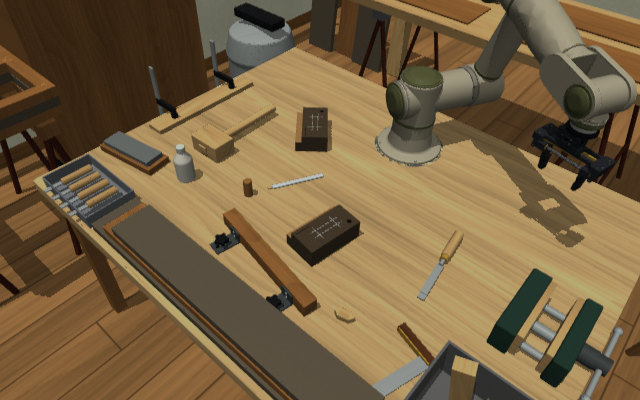

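View pics/side0.png

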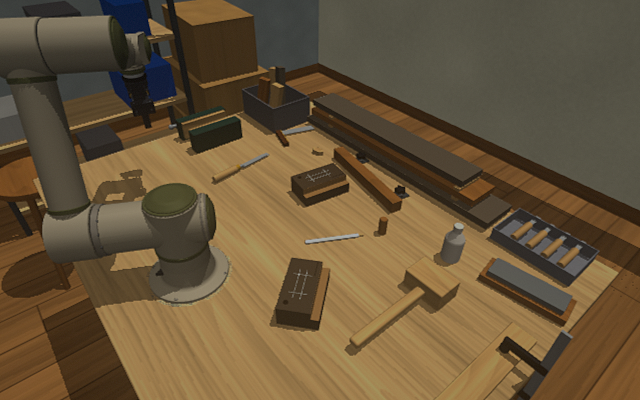

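The scene picture shows two look-alikes for the block, one at (323,234) near the fence and one at (313,128) near the base. The fence is at (270,260), the pencil at (297,181), the peg at (248,187), the plug at (344,316) and the chisel at (441,265). I'll take close crops next.

```bash
python3 - <<'E'
from h import *
for n,u,v in(("scene",323,234),("scene",313,128)): p=ray(n,u,v,64); print(p,np.hypot(*p))
a=cv2.imread("pics/scene0.png")[170:330,200:400]; cv2.imwrite("pics/c1.png",cv2.resize(a,None,fx=3.75,fy=3.75,interpolation=cv2.INTER_CUBIC))
a=cv2.imread("pics/side0.png")[110:260,270:470]; cv2.imwrite("pics/c2.png",cv2.resize(a,None,fx=4,fy=4,interpolation=cv2.INTER_CUBIC))
E
```

```text
[575.5  89.2] 582.3717798794855
[ 227.3 -256.4] 342.6459543026883
```

View pics/c1.png

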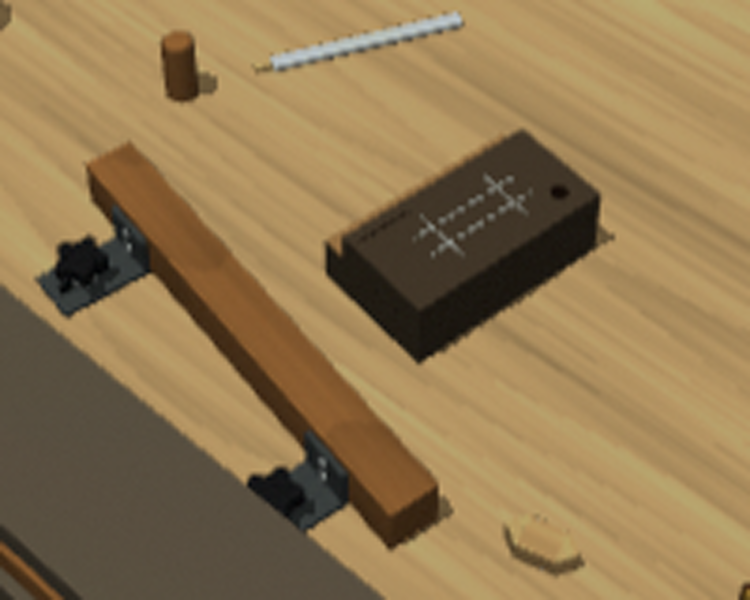

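View pics/c2.png

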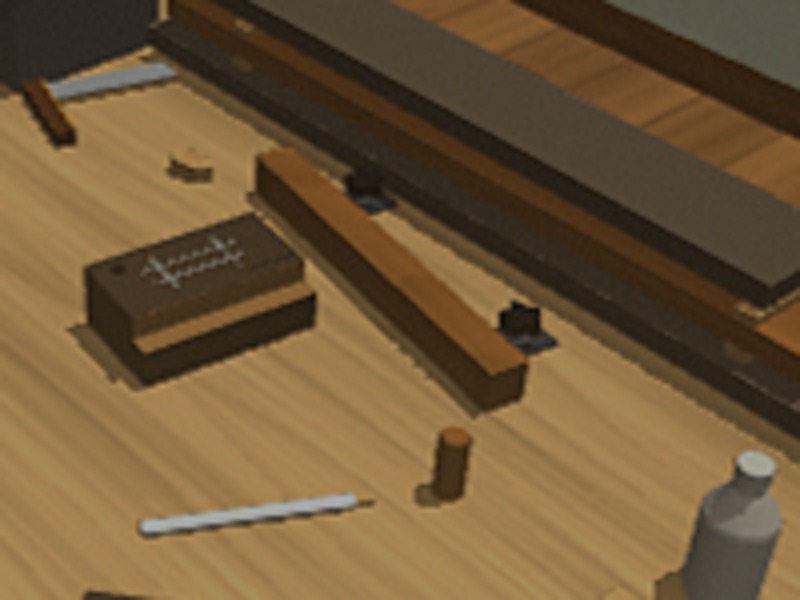

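The block at scene (323,234) is the farther one, at 582 mm against 343 mm for the other. Its rebate faces the peg and pencil, roughly -y, and its plain back faces roughly +y. The peg's base is at crop (183,95), the pencil ends are at (262,70) and (462,18), and the plug is at (543,545).

```bash
python3 - <<'E'
from h import *
from scipy.optimize import least_squares
c1=lambda u,v:((u+.5)/3.75-.5+200,(v+.5)/3.75-.5+170)
c2=lambda u,v:((u+.5)/4-.5+270,(v+.5)/4-.5+110)
def fit(obs,x0):
    def r(x):
        c,s=np.cos(x[2]),np.sin(x[2]); o=[]
        for n,uv,(a,b,z) in obs: o+=list(proj(n,[x[0]+c*a-s*b,x[1]+s*a+c*b,z])-uv)
        return o
    S=least_squares(r,x0,x_scale=[10,10,.1],diff_step=1e-3); return S.x,np.abs(S.fun).round(1)
S,D="scene","side"
# block: back faces ~+y: local +x ~ world +y. local +y(end) ~ world -x ; so -y end = far (fence side)
B=[(S,c1(598,195),(56,90,64)),(S,c1(420,310),(56,-90,64)),(S,c1(520,130),(-34,90,64)),(S,c1(343,250),(-34,-90,64)),
(S,c1(420,360),(56,-90,0)),(S,c1(328,272),(-56,-90,0)),
(D,c2(88,268),(56,90,64)),(D,c2(252,213),(56,-90,64)),(D,c2(133,322),(-34,90,64)),(D,c2(302,262),(-34,-90,64)),(D,c2(148,383),(-56,90,0)),(D,c2(315,325),(-56,-90,0))]
x,e=fit(B,[575,89,1.5]); print("block",x.round(2),np.degrees(x[2]),e)
F=[(S,c1(130,145),(0,-200,45)),(S,c1(437,487),(0,200,45)),(S,c1(88,165),(42,-200,45)),(S,c1(392,525),(42,200,45)),
(D,c2(257,160),(0,200,45)),(D,c2(495,372),(0,-200,45)),(D,c2(290,148),(42,200,45)),(D,c2(525,360),(42,-200,45)),(D,c2(478,412),(0,-200,0))]
x,e=fit(F,[700,100,0]); print("fence",x.round(2),np.degrees(x[2]),e)
for k,z,p in(("pegtop",60,(179,38)),("pegbase",0,(183,95)),("pen1",4,(462,18)),("pen2",4,(262,70)),("plug",9,(543,545)),("plugL",0,(510,540)),("plugR",0,(580,560))): print(k,ray(S,*c1(*p),z))
for k,z,p in(("pegtop",60,(455,437)),("pen1",4,(143,528)),("pen2",4,(372,503)),("plug",9,(190,165))): print(k,ray(D,*c2(*p),z))
print("chisel",ray(S,420,297,3),ray(S,460,234,15),"sq",ray(S,400,325,9),ray(S,435,360,9),"glue",ray(S,185,178,0))
E
```

```text
block [550.87  68.61   1.45] 82.99249433875501 [0.6 0.4 0.8 1.2 0.3 0.2 0.2 2.1 0.4 2.5 0.7 2.2 1.8 0.7 1.2 1.3 0.3 1.3
 0.1 1.9 0.6 1.2 0.7 0.5]
fence [701.87  15.12   0.  ] 0.0 [10.7  6.3 11.7  7.5 10.7  8.8 12.8  7.   8.8  0.3  6.3  4.5  9.1  0.
  6.9  6.1  8.9  4.4]
pegtop [ 562.5 -231.6]
pegbase [ 567.5 -228. ]
pen1 [ 336.3 -114.7]
pen2 [ 503.4 -197.5]
plug [706.7 275.7]
plugL [714.  253.5]
plugR [694.2 298.5]
pegtop [ 564.7 -236.1]
pen1 [ 342.4 -116.6]
pen2 [ 504.5 -209.7]
plug [709.3 274.3]
chisel [527.9 387.4] [271.4 359.1] sq [635.9 396.5] [657.7 510.4] glue [ 653.5 -439.8]
```

```bash
sed -i 's/q\[1\]\/q\[2\]\]).round(1)/q[1]\/q[2]])/' h.py; cat >> h.py <<'E'
from scipy.optimize import least_squares
def fit(obs,x0):
    def r(x):
        c,s=np.cos(x[2]),np.sin(x[2]); o=[]
        for n,uv,(a,b,z) in obs: o+=list(proj(n,[x[0]+c*a-s*b,x[1]+s*a+c*b,z])-uv)
        return o
    S=least_squares(r,x0,x_scale=[10,10,.1],loss="soft_l1"); return S.x.round(4),np.degrees(S.x[2]).round(2),np.abs(np.array(r(S.x))).round(1)
E
python3 - <<'E'
from h import *
c1=lambda u,v:((u+.5)/3.75-.5+200,(v+.5)/3.75-.5+170)
c2=lambda u,v:((u+.5)/4-.5+270,(v+.5)/4-.5+110)
S,D="scene","side"
B=[(S,c1(598,195),(56,90,64)),(S,c1(420,310),(56,-90,64)),(S,c1(520,130),(-34,90,64)),(S,c1(343,250),(-34,-90,64)),
(S,c1(420,360),(56,-90,0)),(S,c1(328,272),(-56,-90,0)),
(D,c2(88,268),(56,90,64)),(D,c2(252,213),(56,-90,64)),(D,c2(133,322),(-34,90,64)),(D,c2(302,262),(-34,-90,64)),(D,c2(148,383),(-56,90,0)),(D,c2(315,325),(-56,-90,0))]
print("block",fit(B,[575,89,1.5]));print(fit(B[:6],[575,89,1.5])); print(fit(B[6:],[575,89,1.5]))
F=[(S,c1(130,145),(0,-200,45)),(S,c1(437,487),(0,200,45)),(S,c1(88,165),(42,-200,45)),(S,c1(392,525),(42,200,45)),
(D,c2(257,160),(0,200,45)),(D,c2(495,372),(0,-200,45)),(D,c2(290,148),(42,200,45)),(D,c2(525,360),(42,-200,45)),(D,c2(478,412),(0,-200,0))]
print("fence",fit(F,[700,0,-.2])); print(fit(F[:4],[700,0,-.2])); print(fit(F[4:],[700,0,-.2]))
E
```

```text
block (array([549.3347,  65.7435,   1.4352]), np.float64(82.23), array([0.3, 0.8, 0.2, 0.2, 0.4, 0.8, 0.7, 3.3, 0.5, 1.5, 1.1, 1. , 1.7,
       0.4, 0.7, 0.7, 0.5, 0.9, 0.3, 1.2, 0.8, 1.6, 0.4, 0.2]))
(array([548.5455,  67.0208,   1.4279]), np.float64(81.82), array([0.8, 0.6, 0.1, 0.2, 0.4, 0.6, 0.3, 3.4, 0.3, 1.5, 0.7, 0.9]))
(array([549.8591,  62.8963,   1.4342]), np.float64(82.18), array([1.1, 0.1, 0.1, 0.4, 0.2, 0.6, 1. , 0.9, 0.2, 2. , 0.2, 0.6]))
fence (array([ 6.998078e+02,  1.298440e+01, -1.964000e-01]), np.float64(-11.25), array([0.2, 0.9, 0.4, 0.4, 1. , 0.1, 1.1, 1.1, 0.9, 2.1, 2.2, 0.1, 0.2,
       1.5, 0.3, 0.6, 0.5, 0. ]))
(array([ 7.000785e+02,  1.465710e+01, -1.951000e-01]), np.float64(-11.18), array([0.5, 0.5, 0.9, 0.8, 0.8, 0.3, 0.6, 0.6]))
(array([ 6.985671e+02,  9.867800e+00, -1.966000e-01]), np.float64(-11.27), array([0.6, 1.6, 1.8, 0.5, 0.1, 1.1, 0.7, 0. , 0.9, 0.6]))
```

The block is at (549,66) with yaw 82°, and the fence is at (700,13) with yaw −11.3°, so the block has to turn about −93°. I'll make two corner pushes: the plain back's far end towards −y, then the rebate face's near end. After that comes a square two-finger push home.

Call:
{"api": "jog_arm", "payload": {
  "plan": [
    {"x":0.05,"y":-0.036,"z":0},
    {"x":0.1,"y":-0.072,"z":0,"wz":2},
    {"x":0.15,"y":-0.108,"z":-0.01,"wz":4},
    {"x":0.2,"y":-0.144,"z":-0.02,"wz":6.5},
    {"x":0.25,"y":-0.18,"z":-0.03,"wz":6.5},
    {"x":0.3,"y":-0.216,"z":-0.04,"wz":6.5},
    {"x":0.35,"y":-0.252,"z":-0.05,"wz":6.5},
    {"x":0.4,"y":-0.288,"z":-0.06,"wz":6.5}
  ],
  "claw": -1,
  "newtons": 20
}}

```text
invalid input
```

Call:
{"api": "jog_arm", "payload": {
  "plan": [
    {"x":0.05,"y":-0.036},
    {"x":0.1,"y":-0.072,"wz":2},
    {"x":0.15,"y":-0.108,"z":-0.01,"wz":4},
    {"x":0.2,"y":-0.144,"z":-0.02,"wz":6.5},
    {"x":0.25,"y":-0.18,"z":-0.03,"wz":6.5},
    {"x":0.3,"y":-0.216,"z":-0.04,"wz":6.5},
    {"x":0.35,"y":-0.252,"z":-0.05,"wz":6.5},
    {"x":0.4,"y":-0.288,"z":-0.06,"wz":6.5}
  ],
  "claw": -1.0
}}

```text
invalid input
```

Call:
{"api": "jog_arm", "payload": {
  "plan": [
    {"x":0.05,"y":-0.036,"z":0.0,"wx":0.0,"wy":0.0,"wz":0.0},
    {"x":0.1,"y":-0.072,"z":0.0,"wx":0.0,"wy":0.0,"wz":2.0}
  ]
}}

```text
time_s: 0.35
position: [232.5, 435.2, 238.4]
tool_rot: [-0.339, -3.123, 0.001]
wrist_force: [-0.1, 0.5, -0.5]
width: 88.0
grip_force: 0.0
```

```bash
python3 -c "
from workcell import robot; s=robot.sense(); print(s)"
```

```text
{'time_s': 0.35, 'q': array([ 8.42239602e-01,  2.43797686e-01,  1.58978017e+00, -8.43663202e-05,
        1.30847324e+00, -5.12168232e-01]), 'joint_vel': array([-1.03532286, -0.20682845,  0.26659083, -0.00192246, -0.06213327,
       -1.29700133]), 'tau': array([  8.60228956, -36.68557763, -24.90872204,   0.11912994,
         0.29823175,   1.89545698]), 'position': array([232.52446712, 435.23213244, 238.42819295]), 'tool_rot': array([-3.39183671e-01, -3.12302746e+00,  6.60288519e-04]), 'wrist_force': array([-0.14118128,  0.4676209 , -0.49145651]), 'moment': array([ 0.00664688,  0.00471374, -0.03564546]), 'grip_force': 0.0, 'width': 88.04634327746408}
```

Call:
{"api": "jog_arm", "payload": {
  "plan": [
    {"x":0.05,"y":-0.036,"z":0.0,"wx":0.0,"wy":0.0,"wz":2.0},
    {"x":0.1,"y":-0.072,"z":0.0,"wx":0.0,"wy":0.0,"wz":4.5},
    {"x":0.15,"y":-0.107,"z":-0.01,"wx":0.0,"wy":0.0,"wz":4.5},
    {"x":0.2,"y":-0.143,"z":-0.02,"wx":0.0,"wy":0.0,"wz":4.5},
    {"x":0.25,"y":-0.178,"z":-0.03,"wx":0.0,"wy":0.0,"wz":4.5},
    {"x":0.3,"y":-0.214,"z":-0.04,"wx":0.0,"wy":0.0,"wz":4.5},
    {"x":0.35,"y":-0.25,"z":-0.05,"wx":0.0,"wy":0.0,"wz":4.5},
    {"x":0.405,"y":-0.289,"z":-0.06,"wx":0.0,"wy":0.0,"wz":4.5}
  ],
  "claw": -1.0,
  "newtons": 20.0
}}

```text
time_s: 1.35
position: [633.5, 149.0, 178.8]
tool_rot: [-0.22, -3.133, -0.0]
wrist_force: [0.2, 0.5, 0.3]
width: 10.1
grip_force: 0.0
```

Call:
{"api": "jog_arm", "payload": {
  "plan": [
    {"x":0.0,"y":0.0,"z":-0.05,"wx":0.0,"wy":0.0,"wz":0.0},
    {"x":0.0,"y":0.0,"z":-0.1,"wx":0.0,"wy":0.0,"wz":0.0},
    {"x":0.0,"y":0.0,"z":-0.14,"wx":0.0,"wy":0.0,"wz":0.0},
    {"x":0.0,"y":0.0,"z":-0.155,"wx":0.0,"wy":0.0,"wz":0.0},
    {"x":0.0,"y":0.0,"z":-0.165,"wx":0.0,"wy":0.0,"wz":0.0}
  ]
}}

```text
time_s: 1.98
position: [632.7, 150.5, 14.8]
tool_rot: [0.22, 3.133, 0.0]
wrist_force: [-0.1, 1.1, -0.1]
width: 0.5
grip_force: 0.0
```

Call:
{"api": "jog_arm", "payload": {
  "plan": [
    {"x":-0.001,"y":-0.008,"z":0.0,"wx":0.0,"wy":0.0,"wz":0.0},
    {"x":-0.002,"y":-0.015,"z":0.0,"wx":0.0,"wy":0.0,"wz":0.0},
    {"x":-0.002,"y":-0.018,"z":0.0,"wx":0.0,"wy":0.0,"wz":0.0}
  ]
}}

```text
time_s: 2.35
position: [630.7, 131.7, 15.6]
tool_rot: [0.221, 3.132, 0.0]
wrist_force: [-0.2, -0.1, 0.0]
width: 0.6
grip_force: 0.0
```

Call:
{"api": "jog_arm", "payload": {
  "plan": [
    {"x":0.0,"y":-0.003,"z":0.0,"wx":0.0,"wy":0.0,"wz":0.0}
  ]
}}

```text
time_s: 2.48
position: [630.5, 129.1, 15.1]
tool_rot: [0.221, 3.133, 0.0]
wrist_force: [-0.5, -0.4, -0.3]
width: 0.6
grip_force: 0.0
```

Call:
{"api": "jog_arm", "payload": {
  "plan": [
    {"x":0.0,"y":-0.003,"z":0.0,"wx":0.0,"wy":0.0,"wz":0.0}
  ]
}}

```text
time_s: 2.6
position: [630.7, 126.6, 15.0]
tool_rot: [0.22, 3.132, 0.001]
wrist_force: [1.7, 3.2, 1.2]
width: 0.3
grip_force: 1.6
```

Call:
{"api": "jog_arm", "payload": {
  "plan": [
    {"x":0.0,"y":-0.003,"z":0.0,"wx":0.0,"wy":0.0,"wz":0.0}
  ]
}}

```text
time_s: 2.72
position: [630.8, 123.6, 15.0]
tool_rot: [0.22, 3.132, 0.001]
wrist_force: [4.3, 3.0, 0.3]
width: 0.5
grip_force: 1.9
```

Call:
{"api": "jog_arm", "payload": {
  "plan": [
    {"x":0.0,"y":-0.003,"z":0.0,"wx":0.0,"wy":0.0,"wz":0.0}
  ]
}}

```text
time_s: 2.85
position: [630.7, 120.5, 14.9]
tool_rot: [0.22, 3.133, 0.001]
wrist_force: [3.0, 2.8, 1.9]
width: 0.0
grip_force: 1.9
```

Call:
{"api": "jog_arm", "payload": {
  "plan": [
    {"x":0.0024,"y":-0.007,"z":0.0,"wx":0.0,"wy":0.0,"wz":-3.0},
    {"x":0.0044,"y":-0.014,"z":0.0,"wx":0.0,"wy":0.0,"wz":-6.0},
    {"x":0.006,"y":-0.021,"z":0.0,"wx":0.0,"wy":0.0,"wz":-9.0},
    {"x":0.007,"y":-0.028,"z":0.0,"wx":0.0,"wy":0.0,"wz":-12.0},
    {"x":0.008,"y":-0.035,"z":0.0,"wx":0.0,"wy":0.0,"wz":-15.0},
    {"x":0.0085,"y":-0.042,"z":0.0,"wx":0.0,"wy":0.0,"wz":-18.0},
    {"x":0.009,"y":-0.049,"z":0.0,"wx":0.0,"wy":0.0,"wz":-21.0},
    {"x":0.0085,"y":-0.056,"z":0.0,"wx":0.0,"wy":0.0,"wz":-24.0}
  ]
}}

```text
time_s: 3.85
position: [638.9, 64.2, 14.8]
tool_rot: [0.869, 3.018, 0.0]
wrist_force: [2.8, 2.0, 1.2]
width: 0.5
grip_force: 1.7
```

```bash
python3 - <<'E'
from h import *
a=save("scene","s1")[150:310,220:420]; cv2.imwrite("pics/c3.png",cv2.resize(a,None,fx=3.75,fy=3.75,interpolation=cv2.INTER_CUBIC)[:,:,::-1])
E
```

```text
(no output)
```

View pics/c3.png

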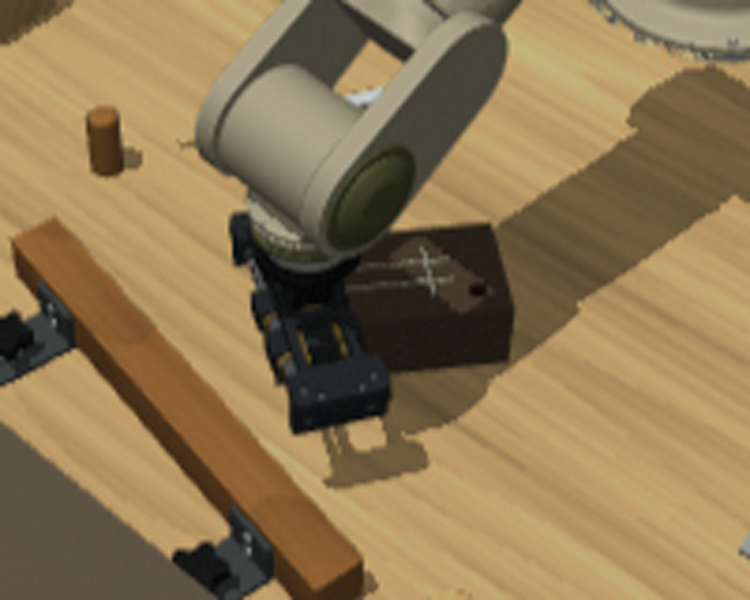

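The picture shows the block turning as planned, with its near-end back corner at crop (513,308) on top and (510,358) at the bottom, and its rebate-side top corner at (490,225).

```bash
python3 - <<'E'
from h import *
c=lambda u,v:((u+.5)/3.75-.5+220,(v+.5)/3.75-.5+150); S="scene"
print(fit([(S,c(513,308),(56,90,64)),(S,c(490,225),(-34,90,64)),(S,c(510,358),(56,90,0))],[530,50,1]))
a,b=ray(S,*c(390,371),0),ray(S,*c(510,358),0); d=b-a; print("back edge dir",np.degrees(np.arctan2(d[1],d[0]))-90)
E
```

```text
(array([538.6336,  53.0991,   0.8805]), np.float64(50.45), array([0.5, 0.1, 0.1, 1. , 0.5, 1.2]))
back edge dir 50.22566552969832
```

Call:
{"api": "jog_arm", "payload": {
  "plan": [
    {"x":-0.001,"y":-0.007,"z":0.0,"wx":0.0,"wy":0.0,"wz":-4.0},
    {"x":-0.003,"y":-0.015,"z":0.0,"wx":0.0,"wy":0.0,"wz":-8.0},
    {"x":-0.005,"y":-0.022,"z":0.0,"wx":0.0,"wy":0.0,"wz":-12.0},
    {"x":-0.007,"y":-0.028,"z":0.0,"wx":0.0,"wy":0.0,"wz":-14.0},
    {"x":-0.009,"y":-0.032,"z":0.0,"wx":0.0,"wy":0.0,"wz":-14.0},
    {"x":0.001,"y":-0.025,"z":0.0,"wx":0.0,"wy":0.0,"wz":-14.0},
    {"x":0.015,"y":-0.014,"z":0.0,"wx":0.0,"wy":0.0,"wz":-14.0},
    {"x":0.015,"y":-0.014,"z":0.04,"wx":0.0,"wy":0.0,"wz":-14.0}
  ]
}}

```text
time_s: 4.9
position: [651.9, 51.0, 51.5]
tool_rot: [-1.223, -2.886, 0.004]
wrist_force: [0.7, 0.4, 0.3]
width: 0.6
grip_force: 0.0
```

Call:
{"api": "jog_arm", "payload": {
  "plan": [
    {"x":0.0,"y":0.0,"z":0.06,"wx":0.0,"wy":0.0,"wz":5.0},
    {"x":-0.03,"y":0.0,"z":0.1,"wx":0.0,"wy":0.0,"wz":15.0},
    {"x":-0.08,"y":0.0,"z":0.1,"wx":0.0,"wy":0.0,"wz":25.0},
    {"x":-0.13,"y":0.0,"z":0.1,"wx":0.0,"wy":0.0,"wz":35.0},
    {"x":-0.18,"y":0.0,"z":0.1,"wx":0.0,"wy":0.0,"wz":45.0},
    {"x":-0.22,"y":0.0,"z":0.1,"wx":0.0,"wy":0.0,"wz":55.0},
    {"x":-0.235,"y":0.0,"z":0.1,"wx":0.0,"wy":0.0,"wz":65.0},
    {"x":-0.235,"y":0.0,"z":0.1,"wx":0.0,"wy":0.0,"wz":75.0}
  ]
}}

```text
time_s: 5.9
position: [417.2, 50.4, 154.4]
tool_rot: [0.796, -3.037, -0.001]
wrist_force: [0.3, 0.8, -0.5]
width: -0.1
grip_force: 0.0
```

```bash
python3 - <<'E'
from h import *
s=robot.sense(); print(s["position"].round(1), (2*np.degrees(np.arctan2(s["tool_rot"][1],s["tool_rot"][0]))-90)%180)
a=save("scene","s2")[150:310,220:420]; b=save("side","d2")[110:270,270:470]
cv2.imwrite("pics/c4.png",np.hstack([cv2.resize(x,(400,320),interpolation=cv2.INTER_CUBIC)[:,:,::-1] for x in(a,b)]))
E
```

```text
[417.2  50.4 154.4] 119.37028679148779
```

View pics/c4.png

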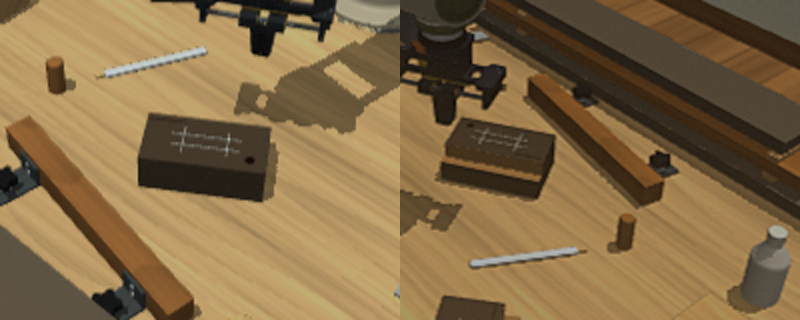

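The block is clear of the gripper and about 40° from its starting yaw. Its scene-crop top corners are at (149,115), (273,128), (138,157) and (267,168).

```bash
python3 - <<'E'
from h import *
c=lambda u,v:((u+.5)/2-.5+220,(v+.5)/2-.5+150); d=lambda u,v:((u-400+.5)/2-.5+270,(v+.5)/2-.5+110); S,D="scene","side"
A=[(S,c(149,115),(-34,-90,64)),(S,c(273,128),(-34,90,64)),(S,c(138,157),(56,-90,64)),(S,c(267,168),(56,90,64)),(S,c(139,187),(56,-90,0)),(S,c(264,200),(56,90,0))]
B=[(D,c(463-400+100,119+0) if 0 else d(463,119),(56,90,64)),(D,d(555,133),(56,-90,64)),(D,d(545,167),(-34,-90,64)),(D,d(548,195),(-56,-90,0))]
for o in(A,B,A+B): print(*fit(o,[530,45,.6]))
E
```

```text
[527.2551  48.9969   0.5967] 34.19 [0.1 1.4 0.8 1.5 0.4 0.3 0.1 1.8 0.3 0.  0.1 0.4]
[533.6472  40.6216   0.6465] 37.04 [1.  0.1 1.2 0.  1.5 2.4 2.1 1.9]
[528.7111  47.2054   0.6158] 35.28 [1.2 1.1 1.8 2.  0.1 0.8 0.3 1.3 0.2 0.5 0.5 0.  2.5 0.8 0.8 0.2 1.4 2.3
 5.1 1.9]
```

Call:
{"api": "jog_arm", "payload": {
  "plan": [
    {"x":0.0,"y":0.006,"z":-0.05,"wx":0.0,"wy":0.0,"wz":5.5},
    {"x":0.0,"y":0.006,"z":-0.1,"wx":0.0,"wy":0.0,"wz":5.5},
    {"x":0.0,"y":0.006,"z":-0.13,"wx":0.0,"wy":0.0,"wz":5.5},
    {"x":0.0,"y":0.006,"z":-0.14,"wx":0.0,"wy":0.0,"wz":5.5},
    {"x":0.005,"y":0.01,"z":-0.14,"wx":0.0,"wy":0.0,"wz":5.5},
    {"x":0.01,"y":0.013,"z":-0.14,"wx":0.0,"wy":0.0,"wz":5.5}
  ]
}}

```text
time_s: 6.75
position: [429.9, 63.6, 15.6]
tool_rot: [-0.929, 2.999, -0.001]
wrist_force: [1.0, -0.4, 0.1]
width: 0.3
grip_force: 0.0
```

Call:
{"api": "jog_arm", "payload": {
  "plan": [
    {"x":0.003,"y":0.002,"z":0.0,"wx":0.0,"wy":0.0,"wz":0.0}
  ]
}}

```text
time_s: 6.88
position: [432.8, 65.6, 15.4]
tool_rot: [-0.93, 2.999, -0.001]
wrist_force: [-0.3, -0.2, -0.1]
width: 0.6
grip_force: 0.0
```

Call:
{"api": "jog_arm", "payload": {
  "plan": [
    {"x":0.003,"y":0.002,"z":0.0,"wx":0.0,"wy":0.0,"wz":0.0}
  ]
}}

```text
time_s: 7.0
position: [435.2, 67.6, 15.0]
tool_rot: [-0.93, 3.0, -0.001]
wrist_force: [-0.2, 0.1, -0.1]
width: 0.3
grip_force: 0.0
```

Call:
{"api": "jog_arm", "payload": {
  "plan": [
    {"x":0.003,"y":0.002,"z":0.0,"wx":0.0,"wy":0.0,"wz":0.0}
  ]
}}

```text
time_s: 7.12
position: [437.5, 69.6, 14.7]
tool_rot: [0.93, -3.0, -0.0]
wrist_force: [-5.2, 0.3, 3.2]
width: 0.4
grip_force: 2.3
```

Contact is made, so I'll sweep the near end round.

Call:
{"api": "jog_arm", "payload": {
  "plan": [
    {"x":0.006,"y":0.01,"z":0.0,"wx":0.0,"wy":0.0,"wz":-5.0},
    {"x":0.0125,"y":0.02,"z":0.0,"wx":0.0,"wy":0.0,"wz":-10.0},
    {"x":0.02,"y":0.029,"z":0.0,"wx":0.0,"wy":0.0,"wz":-15.0},
    {"x":0.028,"y":0.038,"z":0.0,"wx":0.0,"wy":0.0,"wz":-20.0},
    {"x":0.037,"y":0.045,"z":0.0,"wx":0.0,"wy":0.0,"wz":-25.0},
    {"x":0.0465,"y":0.052,"z":0.0,"wx":0.0,"wy":0.0,"wz":-30.0},
    {"x":0.0565,"y":0.058,"z":0.0,"wx":0.0,"wy":0.0,"wz":-35.0}
  ]
}}

```text
time_s: 8.0
position: [493.9, 127.9, 14.4]
tool_rot: [-0.019, -3.14, 0.0]
wrist_force: [-1.7, -0.1, 1.8]
width: 0.8
grip_force: 1.3
```

```bash
python3 - <<'E'
from h import *
s=robot.sense(); print(s["position"].round(1), (2*np.degrees(np.arctan2(s["tool_rot"][1],s["tool_rot"][0]))-90)%180)
a=save("scene","s3")[150:310,220:420]; b=save("side","d3")[110:270,270:470]
cv2.imwrite("pics/c5.png",np.hstack([cv2.resize(x,(400,320),interpolation=cv2.INTER_CUBIC)[:,:,::-1] for x in(a,b)]))
E
```

```text
[493.9 127.9  14.4] 89.29840341186559
```

View pics/c5.png

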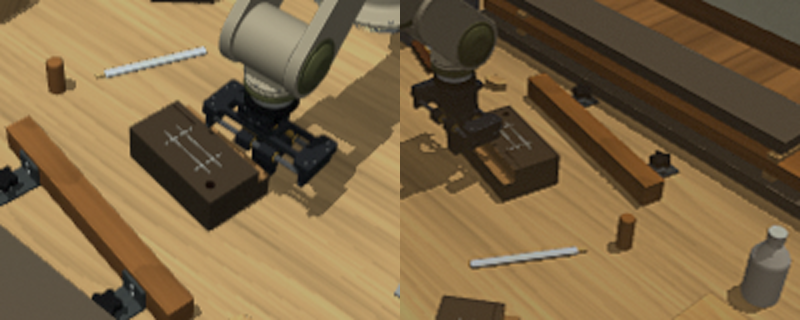

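The block now stands nearly parallel to the fence. Its corners are at crop (131,123), (178,101), (211,202), (211,231) and (133,155).

```bash
python3 - <<'E'
from h import *
c=lambda u,v:((u+.5)/2-.5+220,(v+.5)/2-.5+150); S="scene"
A=[(S,c(131,123),(56,-90,64)),(S,c(178,101),(-34,-90,64)),(S,c(211,202),(56,90,64)),(S,c(211,231),(56,90,0)),(S,c(133,155),(56,-90,0))]
x,d,e=fit(A,[560,40,-.1]); print(x,d,e)
t=np.radians(-11.25); w=x[:2]-[699.8,13]; print("fence frame",w@[np.cos(t),np.sin(t)],w@[-np.sin(t),np.cos(t)])
E
```

```text
[ 5.46076e+02  5.28838e+01 -1.60100e-01] -9.17 [0.  1.3 0.7 1.3 0.3 0.1 0.5 0.  0.5 0.1]
fence frame -158.551179829933 9.127379304939078
```

Call:
{"api": "jog_arm", "payload": {
  "plan": [
    {"x":-0.015,"y":0.0,"z":0.0,"wx":0.0,"wy":0.0,"wz":0.0},
    {"x":-0.03,"y":0.0,"z":0.0,"wx":0.0,"wy":0.0,"wz":-5.0},
    {"x":-0.03,"y":-0.03,"z":0.0,"wx":0.0,"wy":0.0,"wz":-10.5},
    {"x":-0.03,"y":-0.058,"z":0.0,"wx":0.0,"wy":0.0,"wz":-10.5},
    {"x":-0.03,"y":-0.058,"z":0.0,"wx":0.0,"wy":0.0,"wz":-10.5}
  ]
}}

```text
time_s: 8.72
position: [464.2, 68.2, 14.6]
tool_rot: [0.304, 3.127, -0.0]
wrist_force: [0.9, -0.1, 0.3]
width: 0.3
grip_force: 0.0
```

Call:
{"api": "jog_arm", "payload": {
  "plan": [
    {"x":0.0,"y":0.0,"z":0.0,"wx":0.0,"wy":0.0,"wz":0.0},
    {"x":0.0,"y":0.0,"z":0.0,"wx":0.0,"wy":0.0,"wz":0.0},
    {"x":0.0,"y":0.0,"z":0.0,"wx":0.0,"wy":0.0,"wz":0.0},
    {"x":0.0,"y":0.0,"z":0.0,"wx":0.0,"wy":0.0,"wz":0.0},
    {"x":0.0,"y":0.0,"z":0.0,"wx":0.0,"wy":0.0,"wz":0.0},
    {"x":0.005,"y":-0.001,"z":0.0,"wx":0.0,"wy":0.0,"wz":0.0},
    {"x":0.01,"y":-0.002,"z":0.0,"wx":0.0,"wy":0.0,"wz":0.0}
  ],
  "claw": 1.0
}}

```text
time_s: 9.6
position: [474.7, 67.3, 14.6]
tool_rot: [0.302, 3.127, -0.0]
wrist_force: [-0.5, -0.6, 0.1]
width: 67.9
grip_force: 0.0
```

Call:
{"api": "jog_arm", "payload": {
  "plan": [
    {"x":0.0059,"y":-0.0012,"z":0.0,"wx":0.0,"wy":0.0,"wz":0.0},
    {"x":0.0118,"y":-0.0023,"z":0.0,"wx":0.0,"wy":0.0,"wz":0.0},
    {"x":0.0177,"y":-0.0035,"z":0.0,"wx":0.0,"wy":0.0,"wz":0.0},
    {"x":0.0235,"y":-0.0047,"z":0.0,"wx":0.0,"wy":0.0,"wz":0.0},
    {"x":0.0294,"y":-0.0059,"z":0.0,"wx":0.0,"wy":0.0,"wz":0.0},
    {"x":0.0353,"y":-0.007,"z":0.0,"wx":0.0,"wy":0.0,"wz":0.0},
    {"x":0.0412,"y":-0.0082,"z":0.0,"wx":0.0,"wy":0.0,"wz":0.0},
    {"x":0.047,"y":-0.0094,"z":0.0,"wx":0.0,"wy":0.0,"wz":0.0}
  ]
}}

```text
time_s: 10.6
position: [520.3, 58.3, 14.2]
tool_rot: [-0.302, -3.123, -0.0]
wrist_force: [-6.5, 2.1, 4.0]
width: 88.3
grip_force: 3.4
```

Call:
{"api": "jog_arm", "payload": {
  "plan": [
    {"x":0.0059,"y":-0.0012,"z":0.0,"wx":0.0,"wy":0.0,"wz":0.0},
    {"x":0.0118,"y":-0.0023,"z":0.0,"wx":0.0,"wy":0.0,"wz":0.0},
    {"x":0.0177,"y":-0.0035,"z":0.0,"wx":0.0,"wy":0.0,"wz":0.0},
    {"x":0.0235,"y":-0.0047,"z":0.0,"wx":0.0,"wy":0.0,"wz":0.0},
    {"x":0.0294,"y":-0.0059,"z":0.0,"wx":0.0,"wy":0.0,"wz":0.0},
    {"x":0.0353,"y":-0.007,"z":0.0,"wx":0.0,"wy":0.0,"wz":0.0},
    {"x":0.0412,"y":-0.0082,"z":0.0,"wx":0.0,"wy":0.0,"wz":0.0},
    {"x":0.044,"y":-0.0088,"z":0.0,"wx":0.0,"wy":0.0,"wz":0.0}
  ]
}}

```text
time_s: 11.6
position: [564.5, 49.4, 14.2]
tool_rot: [-0.302, -3.124, -0.0]
wrist_force: [-7.4, 0.9, 3.9]
width: 88.3
grip_force: 3.5
```

```bash
python3 - <<'E'
from h import *
a=save("scene","s4")[170:330,200:360]; cv2.imwrite("pics/c6.png",cv2.resize(a,(600,600),interpolation=cv2.INTER_CUBIC)[:,:,::-1])
E
```

```text
(no output)
```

View pics/c6.png

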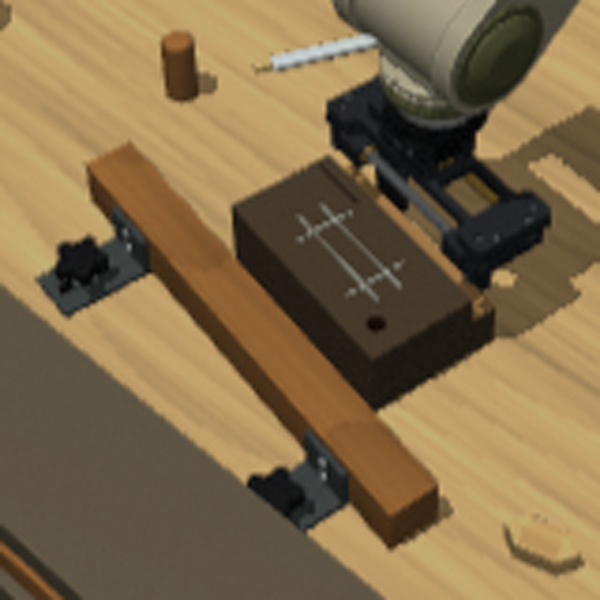

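The block is square to the fence with a small even gap. Its back top edge runs from (235,207) to (372,362), parallel to the fence edge. Now the slow push home.

Call:
{"api": "jog_arm", "payload": {
  "plan": [
    {"x":0.004,"y":-0.0008,"z":0.0,"wx":0.0,"wy":0.0,"wz":0.0},
    {"x":0.008,"y":-0.0016,"z":0.0,"wx":0.0,"wy":0.0,"wz":0.0},
    {"x":0.011,"y":-0.0022,"z":0.0,"wx":0.0,"wy":0.0,"wz":0.0},
    {"x":0.013,"y":-0.0026,"z":0.0,"wx":0.0,"wy":0.0,"wz":0.0}
  ]
}}

```text
time_s: 12.15
position: [577.4, 46.9, 14.2]
tool_rot: [-0.302, -3.124, -0.0]
wrist_force: [-7.3, 1.5, 3.5]
width: 88.3
grip_force: 3.3
```

Call:
{"api": "jog_arm", "payload": {
  "plan": [
    {"x":0.001,"y":-0.0002,"z":0.0,"wx":0.0,"wy":0.0,"wz":0.0},
    {"x":0.002,"y":-0.0004,"z":0.0,"wx":0.0,"wy":0.0,"wz":0.0}
  ]
}}

```text
time_s: 12.4
position: [579.3, 46.5, 14.2]
tool_rot: [-0.302, -3.124, -0.0]
wrist_force: [-5.9, 1.0, 2.9]
width: 88.0
grip_force: 3.2
```

Call:
{"api": "jog_arm", "payload": {
  "plan": [
    {"x":0.001,"y":-0.0002,"z":0.0,"wx":0.0,"wy":0.0,"wz":0.0},
    {"x":0.002,"y":-0.0004,"z":0.0,"wx":0.0,"wy":0.0,"wz":0.0}
  ]
}}

```text
time_s: 12.65
position: [579.9, 46.3, 14.1]
tool_rot: [-0.3, -3.12, -0.0]
wrist_force: [-17.9, 0.8, 11.4]
width: 87.8
grip_force: 8.7
```

Fence contact is felt. I'll back off, shut the fingers, and seat it with a single push at the middle, which aligns itself.

Call:
{"api": "jog_arm", "payload": {
  "plan": [
    {"x":-0.01,"y":0.002,"z":0.0,"wx":0.0,"wy":0.0,"wz":0.0},
    {"x":-0.02,"y":0.004,"z":0.0,"wx":0.0,"wy":0.0,"wz":0.0}
  ]
}}

```text
time_s: 12.9
position: [562.0, 49.9, 14.5]
tool_rot: [0.302, 3.126, -0.0]
wrist_force: [0.4, -0.1, 0.2]
width: 88.1
grip_force: 0.0
```

Call:
{"api": "jog_arm", "payload": {
  "plan": [
    {"x":0.0,"y":0.0,"z":0.0,"wx":0.0,"wy":0.0,"wz":0.0},
    {"x":0.0,"y":0.0,"z":0.0,"wx":0.0,"wy":0.0,"wz":0.0},
    {"x":0.0,"y":0.0,"z":0.0,"wx":0.0,"wy":0.0,"wz":0.0},
    {"x":0.0,"y":0.0,"z":0.0,"wx":0.0,"wy":0.0,"wz":0.0},
    {"x":0.0,"y":0.0,"z":0.0,"wx":0.0,"wy":0.0,"wz":0.0},
    {"x":0.007,"y":-0.0014,"z":0.0,"wx":0.0,"wy":0.0,"wz":0.0},
    {"x":0.014,"y":-0.0028,"z":0.0,"wx":0.0,"wy":0.0,"wz":0.0},
    {"x":0.017,"y":-0.0034,"z":0.0,"wx":0.0,"wy":0.0,"wz":0.0}
  ],
  "claw": -1.0
}}

```text
time_s: 13.9
position: [579.9, 46.2, 14.5]
tool_rot: [0.302, 3.127, -0.0]
wrist_force: [-0.3, 0.7, -0.5]
width: 10.1
grip_force: 0.0
```

Call:
{"api": "jog_arm", "payload": {
  "plan": [
    {"x":0.001,"y":-0.0002,"z":0.0,"wx":0.0,"wy":0.0,"wz":0.0},
    {"x":0.002,"y":-0.0004,"z":0.0,"wx":0.0,"wy":0.0,"wz":0.0}
  ]
}}

```text
time_s: 14.15
position: [580.2, 46.4, 14.3]
tool_rot: [-0.301, -3.124, -0.0]
wrist_force: [-7.9, 1.9, 4.9]
width: 0.3
grip_force: 4.5
```

Call:
{"api": "jog_arm", "payload": {
  "plan": [
    {"x":0.001,"y":-0.0002,"z":0.0,"wx":0.0,"wy":0.0,"wz":0.0}
  ]
}}

```text
time_s: 14.28
position: [580.1, 46.4, 14.3]
tool_rot: [-0.301, -3.121, -0.0]
wrist_force: [-14.4, 2.3, 10.4]
width: 0.4
grip_force: 7.4
```

Call:
{"api": "jog_arm", "payload": {
  "plan": [
    {"x":0.001,"y":-0.0002,"z":0.0,"wx":0.0,"wy":0.0,"wz":0.0}
  ]
}}

```text
time_s: 14.4
position: [580.1, 46.4, 14.2]
tool_rot: [-0.3, -3.119, -0.0]
wrist_force: [-20.0, 2.9, 14.0]
width: 0.7
grip_force: 10.4
```

It is seated: the force builds without any movement. Now I'll retreat clear and verify.

Call:
{"api": "jog_arm", "payload": {
  "plan": [
    {"x":-0.003,"y":0.0006,"z":0.0,"wx":0.0,"wy":0.0,"wz":0.0},
    {"x":-0.02,"y":0.004,"z":0.0,"wx":0.0,"wy":0.0,"wz":0.0},
    {"x":-0.06,"y":0.012,"z":0.0,"wx":0.0,"wy":0.0,"wz":0.0},
    {"x":-0.1,"y":0.02,"z":0.04,"wx":0.0,"wy":0.0,"wz":0.0},
    {"x":-0.13,"y":0.026,"z":0.09,"wx":0.0,"wy":0.0,"wz":0.0},
    {"x":-0.16,"y":0.03,"z":0.14,"wx":0.0,"wy":0.0,"wz":0.0},
    {"x":-0.19,"y":0.03,"z":0.18,"wx":0.0,"wy":0.0,"wz":0.0},
    {"x":-0.19,"y":0.03,"z":0.18,"wx":0.0,"wy":0.0,"wz":0.0}
  ]
}}

```text
time_s: 15.4
position: [393.4, 75.6, 197.2]
tool_rot: [0.301, 3.12, -0.0]
wrist_force: [0.5, 0.6, 0.1]
width: 0.1
grip_force: 0.0
```

```bash
python3 - <<'E'
from h import *
a=save("scene","s5")[170:330,200:360]; b=save("side","d5")[110:270,310:470]
cv2.imwrite("pics/c7.png",np.hstack([cv2.resize(x,(400,400),interpolation=cv2.INTER_CUBIC)[:,:,::-1] for x in(a,b)]))
E
```

```text
(no output)
```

View pics/c7.png

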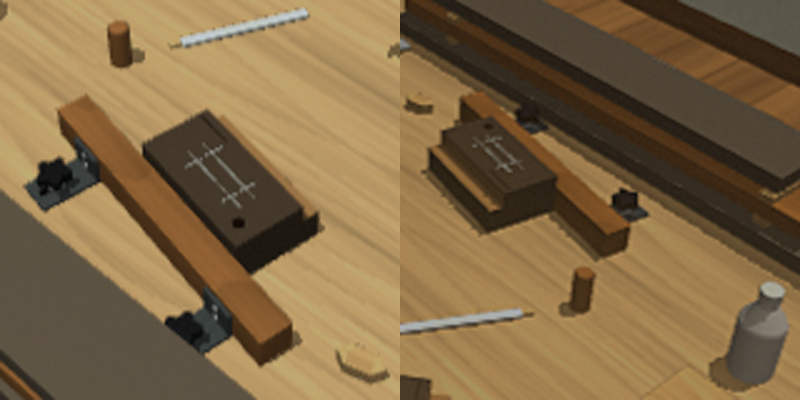

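The block lies along the fence with everything else undisturbed. I'll check the gap numerically from the same view.

```bash
python3 - <<'E'
from h import *
c=lambda u,v:((u+.5)/2.5-.5+200,(v+.5)/2.5-.5+170); d=lambda u,v:((u-400+.5)/2.5-.5+310,(v+.5)/2.5-.5+110);S,D="scene","side"
F,_,_=fit([(S,c(88,97),(0,-200,45)),(S,c(291,322),(0,200,45)),(S,c(59,110),(42,-200,45)),(S,c(261,346),(42,200,45))],[700,13,-.2])
B,g,e=fit([(S,c(144,146),(56,-90,64)),(S,c(208,110),(-34,-90,64)),(S,c(238,248),(56,90,64)),(S,c(304,208),(-34,90,64))],[640,20,-.2])
t=F[2]; n=np.array([np.cos(t),np.sin(t)])
for s in(90,-90): p=B[:2]+[np.cos(B[2])*56-np.sin(B[2])*s,np.sin(B[2])*56+np.cos(B[2])*s]; print("gap",s,-(p-F[:2])@n, (p-F[:2])@[-n[1],n[0]])
print(F,B,g,e,robot.sense()["time_s"])
E
```

```text
gap 90 1.2231436525238195 102.09977731708275
gap -90 -0.14484317823419146 -77.89502430793881
[ 6.980186e+02  1.334090e+01 -1.938000e-01] [ 6.447883e+02  3.568760e+01 -1.862000e-01] -10.67 [0.6 0.4 0.1 0.  0.1 0.3 0.6 0.1] 15.5
```

The gaps are within pixel noise (about 1 mm). I'll give the +y end a cheap confirming nudge; if it is flush it won't move.

Call:
{"api": "jog_arm", "payload": {
  "plan": [
    {"x":0.04,"y":0.008,"z":-0.04,"wx":0.0,"wy":0.0,"wz":0.0},
    {"x":0.08,"y":0.016,"z":-0.08,"wx":0.0,"wy":0.0,"wz":0.0},
    {"x":0.11,"y":0.025,"z":-0.12,"wx":0.0,"wy":0.0,"wz":0.0},
    {"x":0.14,"y":0.032,"z":-0.16,"wx":0.0,"wy":0.0,"wz":0.0},
    {"x":0.16,"y":0.036,"z":-0.181,"wx":0.0,"wy":0.0,"wz":0.0},
    {"x":0.18,"y":0.032,"z":-0.181,"wx":0.0,"wy":0.0,"wz":0.0},
    {"x":0.19,"y":0.03,"z":-0.181,"wx":0.0,"wy":0.0,"wz":0.0},
    {"x":0.195,"y":0.029,"z":-0.181,"wx":0.0,"wy":0.0,"wz":0.0}
  ]
}}

```text
time_s: 16.5
position: [588.3, 104.5, 12.7]
tool_rot: [-0.303, -3.126, 0.0]
wrist_force: [-0.7, 1.1, 0.0]
width: 0.2
grip_force: 0.0
```

Call:
{"api": "jog_arm", "payload": {
  "plan": [
    {"x":0.001,"y":-0.0002,"z":0.0,"wx":0.0,"wy":0.0,"wz":0.0},
    {"x":0.002,"y":-0.0004,"z":0.0,"wx":0.0,"wy":0.0,"wz":0.0}
  ]
}}

```text
time_s: 16.75
position: [590.0, 104.3, 13.6]
tool_rot: [-0.302, -3.127, -0.0]
wrist_force: [0.3, 0.3, -0.1]
width: 0.4
grip_force: 0.0
```

Call:
{"api": "jog_arm", "payload": {
  "plan": [
    {"x":0.001,"y":-0.0002,"z":0.0,"wx":0.0,"wy":0.0,"wz":0.0}
  ]
}}

```text
time_s: 16.88
position: [591.1, 104.1, 13.7]
tool_rot: [0.302, 3.127, 0.0]
wrist_force: [0.5, 0.7, -0.7]
width: 0.4
grip_force: 0.0
```

Call:
{"api": "jog_arm", "payload": {
  "plan": [
    {"x":0.001,"y":-0.0002,"z":0.0,"wx":0.0,"wy":0.0,"wz":0.0}
  ]
}}

```text
time_s: 17.0
position: [591.2, 104.1, 13.6]
tool_rot: [-0.301, -3.124, 0.0]
wrist_force: [-9.0, 2.1, 7.0]
width: 0.3
grip_force: 4.7
```

Call:
{"api": "jog_arm", "payload": {
  "plan": [
    {"x":0.001,"y":-0.0002,"z":0.0,"wx":0.0,"wy":0.0,"wz":0.0},
    {"x":0.002,"y":-0.0004,"z":0.0,"wx":0.0,"wy":0.0,"wz":0.0}
  ]
}}

```text
time_s: 17.25
position: [591.2, 104.1, 13.6]
tool_rot: [-0.3, -3.119, 0.0]
wrist_force: [-20.7, 1.3, 15.2]
width: 0.6
grip_force: 10.7
```

Call:
{"api": "jog_arm", "payload": {
  "plan": [
    {"x":-0.004,"y":0.0008,"z":0.0,"wx":0.0,"wy":0.0,"wz":0.0},
    {"x":-0.02,"y":0.004,"z":0.0,"wx":0.0,"wy":0.0,"wz":0.0},
    {"x":-0.06,"y":0.012,"z":0.0,"wx":0.0,"wy":0.0,"wz":0.0},
    {"x":-0.1,"y":0.012,"z":0.04,"wx":0.0,"wy":0.0,"wz":0.0},
    {"x":-0.13,"y":0.012,"z":0.08,"wx":0.0,"wy":0.0,"wz":0.0},
    {"x":-0.16,"y":0.012,"z":0.12,"wx":0.0,"wy":0.0,"wz":0.0},
    {"x":-0.16,"y":0.012,"z":0.12,"wx":0.0,"wy":0.0,"wz":0.0},
    {"x":-0.16,"y":0.012,"z":0.12,"wx":0.0,"wy":0.0,"wz":0.0}
  ]
}}

```text
time_s: 18.25
position: [434.6, 115.4, 133.2]
tool_rot: [0.302, 3.127, -0.0]
wrist_force: [-0.1, -0.5, -0.1]
width: 0.6
grip_force: 0.0
```

The block didn't move at 21 N on the end, so it is flush. Handing in.

```bash
python3 -c "
from workcell import robot; print(robot.hand_in())"
```

```text
the job is handed in; nothing more can be done
None
```

The block is turned with its plain back seated flush along the fence, nothing else was seen to move, the arm is clear, and the job was handed in at about 18 s; no verdict was returned.

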